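Close the leak tester's drawer and clamp it

ROBOT

A 7-joint arm with a two-finger parallel gripper is mounted at the origin on the work surface. World frame = base frame: x ahead of the robot, y to its left, z up, the work surface at z = 0. Lengths are in m, angles in rad, forces in N, time in s.
With the tool pointing down it reaches from about 0.425 to 0.875 m from the base axis. Payload 4.7 kg.
Tool frame: the origin (TCP) lies where the fingers leave the gripper's body, on its centre line; the fingertips stand 70 mm ahead of it and the grasp point (between the pads) lies 51 mm ahead of it; z points along the fingers, y is the line along which they close (so a half turn about z gives the same grasp; the last joint's range is limited). The gripper opens to 87 mm and grips with 3 to 60 N. Pads are 19 mm wide; open, the fingers measure 117 mm over their backs; the gripper's body (75 mm by 190 mm) begins 51 mm behind the grasp point.
Start: joints at [-1.15, 0.321, -0.07, 1.45, 0.023, 1.371, -0.057], TCP at [0.257, 0.597, 0.292] pointing down, gripper open.
Joint ranges: [-2.86, 2.86], [-0.3, 2.09], [-1.38, 1.24], [0.06, 2.45], [-1.56, 4.7], [0.09, 2.05], [-2.69, 2.69]. Speed limits (rad/s): [2.57, 2.57, 3.14, 3.14, 3.14, 3.14, 3.14].

INTERFACE

Orientations are given as a rotation vector (axis times angle).
In Python, from bench import ctrl gives the robot as it stands.
- The arm moves only by the tool play_rows, never from a script. Its argument "increments" is a list that holds one entry, the list of rows, each a list of 7 numbers: the shift along the tool's x, y, z as a fraction of full scale, then the turn, a rotation vector about the tool's x, y, z as a fraction of full scale, then the gripper command: -1 is shut, 1 is fully open, values between are in proportion. A call has 1 to 8 rows; each row is the pose to reach, as a shift and turn from the pose commanded when the call began, along the tool's axes at that moment; what a row does not reach only later rows make up. Full scale, the value 1, is 0.1 m for a shift and 90 degrees for a turn. A row lasts 1/10 s, in which the tool goes at most 50 mm and 8.59 degrees, less where a joint would pass 70% of its speed; a pose out of reach is approached as far as the arm can. A call with a number of a shift or a turn outside -1 to 1 is refused whole. A call with a gripper value outside its range is refused whole. The fingers move at their own pace and stop on an object; "squeeze" is the grip in N (left out, the last holds). Time passes only in rows, so rows that repeat a pose let the fingers close. It gives the time, the measured TCP pose, the force, the opening and the grip force at its end, in the units of the state.
- ctrl.get_state(): the state, without advancing time (a new reading comes with each control period).
- ctrl.get_image(name): name is "scene" or "top" or "wrist"; returns the picture (480x640x3 uint8, red, green, blue); there is no depth.
- ctrl.get_calibration(name): a dict with "vertical_fov" (degrees; the focal length in pixels is half the picture's height over the tangent of half this angle, whatever the lens; pixels are square), "cx", "cy" (the principal point, pixels), "R" (3x3) and "t" (3): a world point X has camera coordinates R X + t; the wrist camera has in their place "T_tool_cam" (4x4, takes a point from camera to tool coordinates, whose origin is the TCP and whose axes are the flange's). Camera axes: x right, y down, z forward; pixel columns grow to the right and rows downward; lengths in m; the calibration is good to about 2 mm. A picture is of the moment at which its call begins: read the wrist's pose just before it. get_calibration takes no time and is no camera call.
- ctrl.close_job(): hands the job in; it is judged then, once.
The state is a dict: "time": time; "joint_positions": joint angles; "qd": joint speeds; "joint_torque": joint torques, N m; "position": TCP position; "tool_rot": TCP orientation; "ft_force": force on the tool from outside, world axes, zero at the start; "torque": the same for the moment, N m; "grip_width": opening from 0.0 (shut) to 1.0 (fully open); "grip_force": force on a finger pad.
Only numpy, scipy, OpenCV 4.12 (cv2) and the standard library are available. Lean on these libraries where they do the work, as an engineer would, in place of code of your own. Each camera call takes 0.05 s, during which the arm holds its last target. There are 200 camera calls.

TASK

Push the leak tester's open nest drawer fully home until it clicks into its catch, without slamming it, then tighten the clamp knob on the sloping face above it clockwise until its clutch has clicked at least once. Let go of everything and leave the parts tray, the scrap bin and the screwdriver where they are.

Things in the scene. Friction and masses are not known exactly. Their poses are not given: they have to be found in the camera images.
- tester: Bench leak tester, fixed: white box 260 deep (x), 300 wide (y), 199 high; origin at the centre of its underside, x to its back, drawer on its front (-x). Above the drawer, from x = -130, z = 122, a face slopes up at 35 degrees to x = -20, z = 199; flat top behind, with a gauge (to 260 high) and a small valve at x = 85, y = +95 and -95. All mm. Place varies, turn within 0.35 rad.
- drawer_push (a point): Point on the outer face of the drawer's upright aluminium front panel, on its middle line, 93 mm above the bench; moves with the drawer. x points into the tester, the way home; y along the panel. Panel: 202 mm wide, 14 thick, from 35 to 109 mm above the bench. Behind it, a white nest with black lens caps.
- drawer_pull (a point): Middle of the dark steel bar pull on the drawer: a level bar 110 mm wide and 10 mm thick, 28 mm in front of the panel and 59 mm above the bench; moves with the drawer, same axes as drawer_push.
- drawer (a joint): How far the drawer is open, m: 0 = fully home (panel on the tester's front), 0.05 to 0.09 at the start, at most 0.12. It slides with about 1 N of drag; a sprung ball resists from about 0.020 with up to 9 N in all, and once pushed in past 0.005 the ball snaps the drawer home by itself and holds it.
- knob_grip (a point): Centre of the clamp knob, on its axis, at half height; does not turn with it. z points out along the axis, which leans 35 degrees from vertical towards the tester's front (-x); y level, along the tester's width. Knob: round, black, fluted, 54 mm in diameter, 30 mm high, its underside 28 mm off the sloping face on a narrower steel boss (at its foot a 60 mm flange, 7 high).
- clamp_screw (a joint): Turn of the screw under the knob, rad, growing clockwise as seen from outside, looking at the knob: 1.0 = tight on its stop, 0.3 to 0.65 (loose) at the start, never below 0. It turns with the knob against about 0.13 N m, stays where it is left, and may kick back by up to 0.1 as the clutch clicks.
- clutch (a joint): Turn of the knob on its screw, rad, growing clockwise: about 0 until the screw is tight. Then the ratchet clutch yields at 0.3 N m: the knob rides up a tooth and clicks over at 0.4, 0.92, 1.45 (every 0.52), settling about 0.1 further on. More clicks do no harm. In all, 0.75 to 1.15 rad of clockwise turn from the start gives the first click.
- parts_tray: Loose white open tray with black lens caps, 186 x 141 mm over its rim, 55 mm high, left or right of the work; origin at the centre of its underside. To be left alone.
- scrap_bin: Loose beige open bin with one lens cap in it, 176 x 131 mm over its rim, 75 mm high, on the other side; origin at the centre of its underside. To be left alone.
- driver: Loose screwdriver, 180 mm long, lying across the bench between the robot and the tester; origin about the middle of its length, on the bench. To be left alone.

How it is judged:
On the way, in this order (a step that is already met when the one before it is completed fails the run):
1. the drawer is fully home, held by its catch (value of joint drawer below 0.003 m), for 0.3 s.
2. the clamp screw is tight and its clutch has clicked, the drawer still home (value of joint drawer below 0.003 m and value of joint clamp_screw above 0.85 rad and value of joint clutch above 0.42 rad), for 0.2 s.
At the end, for the whole second after the job is handed in: The drawer is home to within 3 mm, the clamp screw is within 0.15 rad of its tight stop, the clutch has clicked over at least once (knob turned more than 0.42 rad on its screw) and the knob is at rest (all of step 2 and velocity of joint clutch between -0.1 and 0.1 rad/s); the robot touches nothing.
It fails at once if the drawer is slammed (moves faster than 0.5 m/s) (velocity of joint drawer below -0.5 m/s).
It fails at once if the parts tray is moved by more than 30 mm or tipped (distance of parts_tray from where it was at the start of the episode above 0.03 m or angle between parts_tray's own z axis and vertical above 0.3 rad).
It fails at once if the scrap bin is moved by more than 30 mm or tipped (distance of scrap_bin from where it was at the start of the episode above 0.03 m or angle between scrap_bin's own z axis and vertical above 0.3 rad).
It fails at once if the screwdriver is moved by more than 30 mm (distance of driver from where it was at the start of the episode above 0.03 m).
It also fails if it takes over 48 s, if anything falls off the work surface, if the arm or the gripper's body presses on something with over 40 N, if the wrist force passes 120 N, or if a joint passes its speed limit or range.

## Working session

There is one attempt and no reset: what is moved stays moved. The work goes in short steps, Python scripts to look and compute and a tool call to move; the robot and the scene stay as the last step left them, time stands still between calls to the robot, and variables do not carry over. Pictures are saved under pics/ and viewed, at most 10 in all, crops included, and the job is handed in when it is done.

Besides the shell and the picture viewer there is one more tool, called after "Emit:" as a command line: name --argument value ..., lists and objects as JSON in quotes. play_rows: Moves the arm, as the interface text tells. Shift numbers are shares of 0.1 m and turn numbers shares of 90 degrees, none past 1 either way. Its arguments: {"type":"object","properties":{"increments":{"type":"array"},"squeeze":{"type":"number"}},"required":["increments"]}

```bash
mkdir -p pics; python3 - <<'E'
from bench import ctrl
import cv2,numpy as np
s=ctrl.get_state();print({k:np.round(v,3).tolist() for k,v in s.items()})
for n in("scene","top"):
    cv2.imwrite(f"pics/{n}0.png",ctrl.get_image(n)[...,::-1]);print(n,ctrl.get_calibration(n))
print(ctrl.get_calibration("wrist"))
E
```

```text
{'time': 0.0, 'joint_positions': [-1.15, 0.322, -0.07, 1.452, 0.023, 1.371, -0.057], 'qd': [-0.001, 0.001, -0.001, 0.0, 0.002, -0.0, -0.0], 'joint_torque': [-0.0, -49.129, -0.404, -31.252, -0.064, 0.044, 0.0], 'position': [0.257, 0.597, 0.291], 'tool_rot': [-0.634, -3.077, 0.003], 'ft_force': [-0.292, -0.284, 0.337], 'torque': [-0.008, 0.024, 0.031], 'grip_force': 0.0, 'grip_width': 0.999}
scene {'vertical_fov': 46.964468535415975, 'cx': 326.6059404516132, 'cy': 237.76363943423652, 'R': array([[ 0.9583244 , -0.28539116,  0.01289332],
       [-0.17254854, -0.61419594, -0.77005866],
       [ 0.22768696,  0.73574128, -0.63784278]]), 't': array([-0.55317499,  0.21481752,  1.55757709])}
top {'vertical_fov': 47.863083443287636, 'cx': 324.8490265675261, 'cy': 243.43541943882602, 'R': array([[-0.11004146, -0.99391809, -0.0042081 ],
       [-0.97106856,  0.10841253, -0.21277353],
       [ 0.21193567, -0.01932756, -0.97709248]]), 't': array([0.0538372 , 0.5759362 , 1.24491823])}
{'vertical_fov': 61.858547907779275, 'cx': 321.2853329630808, 'cy': 241.72206682543, 'T_tool_cam': array([[-1.22868080e-04, -9.59408325e-01, -2.82020656e-01,
         7.72566306e-02],
       [ 9.99998926e-01, -5.29698315e-04,  1.36631491e-03,
        -9.87263415e-04],
       [-1.46023976e-03, -2.82020185e-01,  9.59407360e-01,
        -9.22424056e-02],
       [ 0.00000000e+00,  0.00000000e+00,  0.00000000e+00,
         1.00000000e+00]])}
```

View pics/scene0.png

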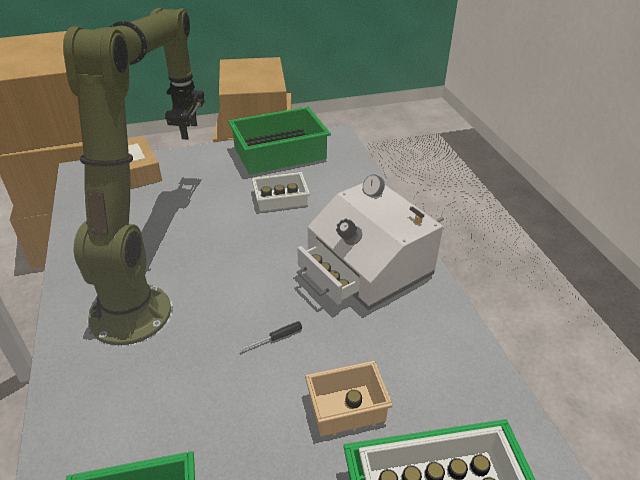

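View pics/top0.png

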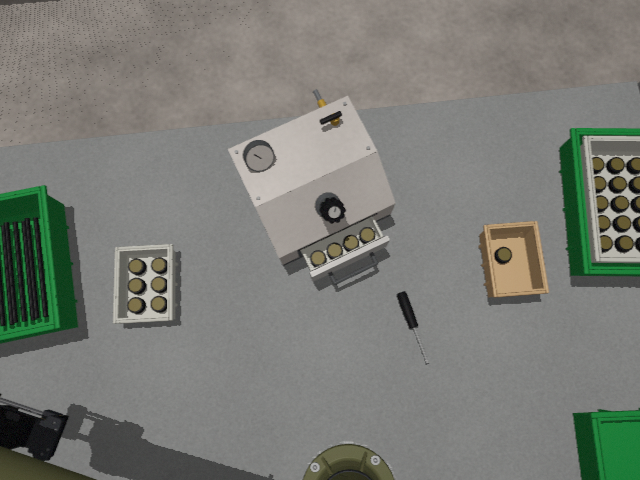

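The scene view shows the tester with its drawer open, the driver in front and the bin to the right. In the top view the flat-top corners are at (229,150), (349,97), (258,204) and (377,152). The knob is at about (334,210) and the panel runs (308,276)–(388,240). I'll fit the tester pose from these.

```bash
cat > h.py <<'E'
import numpy as np,cv2
from bench import ctrl
from scipy.optimize import least_squares
from scipy.spatial.transform import Rotation as Rn
def cam(n):
    c=ctrl.get_calibration(n);f=240/np.tan(np.radians(c["vertical_fov"]/2));return f,c
def proj(n,X):
    f,c=cam(n);p=np.atleast_2d(X)@np.array(c["R"]).T+c["t"];return p[:,:2]/p[:,2:]*f+[c["cx"],c["cy"]]
def atz(n,uv,z):
    f,c=cam(n);R=np.array(c["R"]);d=R.T@[(uv[0]-c["cx"])/f,(uv[1]-c["cy"])/f,1];o=-R.T@c["t"];return o+d*(z-o[2])/d[2]
def tri(a,b):
    g=lambda X:np.r_[proj("top",X)[0]-a,proj("scene",X)[0]-b]
    r=least_squares(g,[.6,0,.2]);return r.x,r.fun
def T(p,L):
    L=np.atleast_2d(L);c,s=np.cos(p[2]),np.sin(p[2]);return np.c_[L[:,0]*c-L[:,1]*s+p[0],L[:,0]*s+L[:,1]*c+p[1],L[:,2]]
E
python3 - <<'E'
from h import *
L=np.array([[.13,.15,.199],[.13,-.15,.199],[-.02,.15,.199],[-.02,-.15,.199],[-.13,-.15,.122],[-.13,.15,.122]])
uv=np.array([[229,150],[349,97],[258,204],[377,152],[395,206],[280,257]])
r=least_squares(lambda p:(proj("top",T(p,L))-uv).ravel(),[.7,0,.3],loss="soft_l1");print(r.x,(proj("top",T(r.x,L))-uv).round(1).tolist())
print(proj("scene",T(r.x,L)).round().tolist())
for z,u in((.109,(308,277)),(.109,(388,242)),(.059,(334,284)),(.059,(379,263))):print(atz("top",u,z))
p=r.x
for a in range(0,130,20):
    a=a/1000  # panel face local x for open a
    print(a,proj("top",T(p,[[-.144-a,.101,.109],[-.144-a,-.101,.109]])).round().tolist())
print(tri(np.array([334,211]),np.array([344,229])))
for s in(.04,.067,.09):
    n=np.array([-np.sin(np.radians(35)),0,np.cos(np.radians(35))]);b=np.array([-.13+s*np.cos(np.radians(35)),0,.122+s*np.sin(np.radians(35))])
    print(s,T(p,b+n*.058),proj("top",T(p,b+n*.058)),proj("scene",T(p,b+n*.058)))
for n,w,q in(("top",(220,80,400,300),4),):
    im=cv2.imread("pics/top0.png")[80:300,220:420];cv2.imwrite("pics/c1.png",cv2.resize(im,None,fx=2.7,fy=2.7,interpolation=cv2.INTER_CUBIC))
E
```

```text
[ 0.71383686 -0.00103242  0.32929523] [[-0.2, -1.0], [0.2, -0.6], [-2.4, 3.1], [1.3, 0.1], [1.2, -1.4], [-0.8, 1.3]]
[[375.0, 179.0], [442.0, 227.0], [337.0, 194.0], [402.0, 247.0], [369.0, 284.0], [307.0, 227.0]]
[0.49404156 0.03795272 0.109     ]
[ 0.55527038 -0.15570471  0.109     ]
[ 0.47825391 -0.02097893  0.059     ]
[ 0.51677475 -0.13420631  0.059     ]
0.0 [[301.0, 256.0], [380.0, 220.0]]
0.02 [[305.0, 264.0], [383.0, 227.0]]
0.04 [[309.0, 271.0], [387.0, 235.0]]
0.06 [[312.0, 279.0], [391.0, 242.0]]
0.08 [[316.0, 287.0], [395.0, 250.0]]
0.1 [[320.0, 295.0], [399.0, 258.0]]
0.12 [[323.0, 303.0], [403.0, 265.0]]
(array([ 0.61672759, -0.03504512,  0.20129116]), array([-0.00208833,  0.53832973,  0.65754492, -0.21058463]))
0.04 [[ 0.59034729 -0.04323345  0.19245388]] [[339.03829495 223.79063275]] [[336.44740403 234.64005596]]
0.067 [[ 0.61127605 -0.0360813   0.20794044]] [[334.7966017  213.06865993]] [[342.99087257 227.4799203 ]]
0.09 [[ 0.62910426 -0.02998873  0.2211327 ]] [[331.1209587  203.77752502]] [[348.56393585 221.38164247]]
```

View pics/c1.png

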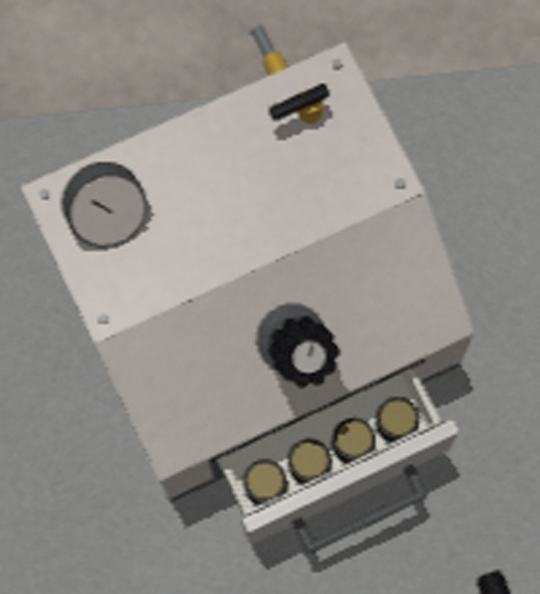

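Crop refinement (px = crop/2.7 + offset): top corners are (228.5,148.9), (348.1,95.9), (257.8,206.3) and (377,151.9). The lower slope corners are (281,260.7) and (394.4,204). The knob's white cap is at (334,211.9), and the panel's outer top edge runs (311,276)–(389,239.6).

```bash
cat >> h.py <<'E'
S,C=np.sin(np.radians(35)),np.cos(np.radians(35))
def Rdes(yaw,spin=0,tilt=35):
    """tool x forward/up, z forward/down leaning by tilt, spin about tool z (rad, + = clockwise seen from outside)"""
    s,c=np.sin(np.radians(tilt)),np.cos(np.radians(tilt))
    return Rn.from_euler('z',yaw)*Rn.from_matrix(np.array([[c,0,s],[0,-1,0],[s,0,-c]]).T)*Rn.from_euler('z',spin)
def go(pos,R,n=1):
    """split the way into n calls, print increments of each in its own start axes"""
    s=ctrl.get_state();p0=np.array(s["position"]);R0=Rn.from_rotvec(s["tool_rot"]);d=(R0.inv()*R).as_rotvec()
    print("t",round(s["time"],2),"at",p0.round(4),"F",np.round(s["ft_force"],1),"tot deg",np.degrees(np.linalg.norm(d)).round(1))
    for k in range(n):
        a=R0*Rn.from_rotvec(d*k/n)
        print((a.inv().apply((pos-p0)/n)/.1).round(3).tolist(),(d/n/(np.pi/2)).round(3).tolist())
E
python3 - <<'E'
from h import *
L=np.array([[.13,.15,.199],[.13,-.15,.199],[-.02,.15,.199],[-.02,-.15,.199],[-.13,-.15,.122],[-.13,.15,.122]])
uv=np.array([[228.5,148.9],[348.1,95.9],[257.8,206.3],[377,151.9],[394.4,204],[281,260.7]])
r=least_squares(lambda p:(proj("top",T(p,L))-uv).ravel(),[.7,0,.3]);p=r.x;print(p,np.abs(r.fun).max())
q=least_squares(lambda v:(proj("top",T(p,[[-.144-v[0],v[1]+.101,.109],[-.144-v[0],v[1]-.101,.109]]))-[[311,276],[389,239.6]]).ravel(),[.05,0]);print("open,y",q.x,q.fun)
n=np.array([-S,0,C]);b=lambda v:np.array([-.13+v[0]*C,v[1],.122+v[0]*S])
k=least_squares(lambda v:(proj("top",T(p,b(v)+n*.058))-[334,211.9]).ravel(),[.06,0]).x;print("knob s,y",k,"centre",T(p,b(k)+n*.043))
np.save("p.npy",np.r_[p,q.x,k])
tip=T(p,[[-.144-q.x[0]-.05,q.x[1],.093]])[0];R=Rdes(p[2]);print("tip",tip)
tgt=tip-R.apply([0,0,.07]);print("tcp",tgt);go(tgt+[0,0,.06],R,7)
E
```

```text
[ 0.71384062 -0.00084928  0.34065796] 1.9968141634661833
open,y [0.05209345 0.00251792] [-0.09636107  0.51184099  0.09753966 -0.53016885]
knob s,y [0.07018201 0.00170465] centre [[ 0.62168114 -0.03170915  0.19747829]]
tip [ 0.48104767 -0.08069768  0.093     ]
tcp [ 0.44320455 -0.0941122   0.15034064]
t 0.1 at [0.2571 0.5966 0.2913] F [ 0.2  0.8 -0.2] tot deg 139.3
[-0.635, -0.801, 0.117] [-0.066, 0.026, 0.209]
[-0.863, -0.559, 0.015] [-0.066, 0.026, 0.209]
[-0.996, -0.247, -0.066] [-0.066, 0.026, 0.209]
[-1.017, 0.096, -0.116] [-0.066, 0.026, 0.209]
[-0.925, 0.432, -0.128] [-0.066, 0.026, 0.209]
[-0.729, 0.718, -0.102] [-0.066, 0.026, 0.209]
[-0.453, 0.922, -0.04] [-0.066, 0.026, 0.209]
```

Emit:
play_rows --increments '[[[-0.64,-0.8,0.12,-0.066,0.026,0.209,-1],[-0.64,-0.8,0.12,-0.066,0.026,0.209,-1],[-0.64,-0.8,0.12,-0.066,0.026,0.209,-1]]]' --squeeze 20

```text
time: 0.4
position: [0.2872, 0.4895, 0.2764]
tool_rot: [-1.14, -2.905, -0.157]
ft_force: [0.6, 0.5, -0.1]
grip_width: 0.809
grip_force: 0.0
```

Emit:
play_rows --increments '[[[-0.86,-0.56,0.02,-0.066,0.026,0.209,-1],[-0.86,-0.56,0.02,-0.066,0.026,0.209,-1],[-0.86,-0.56,0.02,-0.066,0.026,0.209,-1]]]'

```text
time: 0.7
position: [0.3123, 0.392, 0.2652]
tool_rot: [-1.585, -2.651, -0.326]
ft_force: [0.6, 0.1, -0.0]
grip_width: 0.538
grip_force: 0.0
```

Emit:
play_rows --increments '[[[-1,-0.25,-0.07,-0.066,0.026,0.209,-1],[-1,-0.25,-0.07,-0.066,0.026,0.209,-1],[-1,-0.25,-0.07,-0.066,0.026,0.209,-1]]]'

```text
time: 1.0
position: [0.3381, 0.2944, 0.2547]
tool_rot: [-1.978, -2.321, -0.483]
ft_force: [-0.3, 0.2, -0.4]
grip_width: 0.263
grip_force: 0.0
```

Emit:
play_rows --increments '[[[-1,0.1,-0.12,-0.066,0.026,0.209,-1],[-1,0.1,-0.12,-0.066,0.026,0.209,-1],[-1,0.1,-0.12,-0.066,0.026,0.209,-1]]]'

```text
time: 1.3
position: [0.3669, 0.2439, 0.2436]
tool_rot: [-2.159, -2.11, -0.545]
ft_force: [0.2, 1.2, 0.3]
grip_width: 0.031
grip_force: 0.0
```

```bash
python3 - <<'E'
from h import *
p=np.load("p.npy");R=Rdes(p[2]);go(np.array([.4432,-.0941,.21]),R,3);print(np.round(ctrl.get_state()["joint_positions"],2))
E
```

```text
t 1.3 at [0.3669 0.2439 0.2436] F [0.2 1.2 0.3] tot deg 68.5
[-1.11, 0.287, -0.178] [-0.078, 0.032, 0.239]
[-0.915, 0.694, -0.168] [-0.078, 0.032, 0.239]
[-0.586, 0.996, -0.101] [-0.078, 0.032, 0.239]
[-0.32 -0.3  -0.19  2.21 -0.27  0.91 -0.4 ]
```

Joint 2 reached its -0.3 limit because the arm is too close in. I'll use a flatter tilt (20°) for the push, with a larger radius.

```bash
python3 - <<'E'
from h import *
p=np.load("p.npy");R=Rdes(p[2],0,20)
tip=T(p,[[-.144-p[3]-.025-.01,p[4],.090]])[0];tgt=tip-R.apply([0,0,.07]);print(tgt)
go(tgt+[0,0,.07],R,4)
E
```

```text
[ 0.47262007 -0.08368507  0.15577848]
t 1.3 at [0.3669 0.2439 0.2436] F [0.2 1.2 0.3] tot deg 68.0
[-0.797, 0.293, -0.148] [-0.035, -0.013, 0.185]
[-0.68, 0.517, -0.111] [-0.035, -0.013, 0.185]
[-0.504, 0.696, -0.065] [-0.035, -0.013, 0.185]
[-0.284, 0.813, -0.016] [-0.035, -0.013, 0.185]
```

Emit:
play_rows --increments '[[[-0.8,0.3,-0.15,-0.035,-0.013,0.185,-1],[-0.8,0.3,-0.15,-0.035,-0.013,0.185,-1],[-0.8,0.3,-0.15,-0.035,-0.013,0.185,-1]]]'

```text
time: 1.6
position: [0.4036, 0.1595, 0.2357]
tool_rot: [-2.46, -1.751, -0.547]
ft_force: [0.0, 0.1, 0.4]
grip_width: 0.005
grip_force: 0.0
```

Emit:
play_rows --increments '[[[-0.68,0.52,-0.11,-0.035,-0.013,0.185,-1],[-0.68,0.52,-0.11,-0.035,-0.013,0.185,-1],[-0.68,0.52,-0.11,-0.035,-0.013,0.185,-1]]]'

```text
time: 1.9
position: [0.43, 0.0792, 0.2317]
tool_rot: [-2.695, -1.369, -0.549]
ft_force: [-0.2, 0.2, -0.1]
grip_width: 0.005
grip_force: 0.0
```

```bash
python3 - <<'E'
from h import *
p=np.load("p.npy");R=Rdes(p[2],0,20)
go(np.array([.4726,-.0837,.226]),R,2);print(np.round(ctrl.get_state()["joint_positions"],2))
E
```

```text
t 1.9 at [0.43   0.0792 0.2317] F [-0.2  0.2 -0.1] tot deg 33.8
[-0.521, 0.656, -0.092] [-0.035, -0.01, 0.184]
[-0.313, 0.781, -0.046] [-0.035, -0.01, 0.184]
[-0.03 -0.28 -0.08  2.23 -0.27  0.9  -0.6 ]
```

Emit:
play_rows --increments '[[[-0.52,0.66,-0.09,-0.035,-0.01,0.184,-1],[-0.52,0.66,-0.09,-0.035,-0.01,0.184,-1],[-0.52,0.66,-0.09,-0.035,-0.01,0.184,-1]]]'

```text
time: 2.2
position: [0.4523, -0.0015, 0.229]
tool_rot: [-2.873, -0.956, -0.546]
ft_force: [-0.0, 0.8, -0.7]
grip_width: 0.001
grip_force: 0.0
```

Emit:
play_rows --increments '[[[-0.31,0.78,-0.05,-0.035,-0.01,0.184,-1],[-0.31,0.78,-0.05,-0.035,-0.01,0.184,-1],[-0.31,0.78,-0.05,-0.035,-0.01,0.184,-1]]]'

```text
time: 2.5
position: [0.4744, -0.0821, 0.2268]
tool_rot: [-2.991, -0.521, -0.53]
ft_force: [-0.0, -0.2, -0.8]
grip_width: 0.008
grip_force: 0.0
```

```bash
python3 - <<'E'
from h import *
p=np.load("p.npy");R=Rdes(p[2],0,20)
go(np.array([.4726,-.0837,.1558]),R,1);s=ctrl.get_state();print(np.round(s["joint_positions"],2))
im=ctrl.get_image("wrist");cv2.imwrite("pics/w1.png",im[...,::-1])
E
```

```text
t 2.5 at [ 0.4744 -0.0821  0.2268] F [-0.  -0.2 -0.8] tot deg 0.3
[-0.265, 0.009, 0.659] [-0.001, -0.001, 0.003]
[ 0.17 -0.17  0.05  2.14 -0.23  0.88 -0.88]
```

View pics/w1.png

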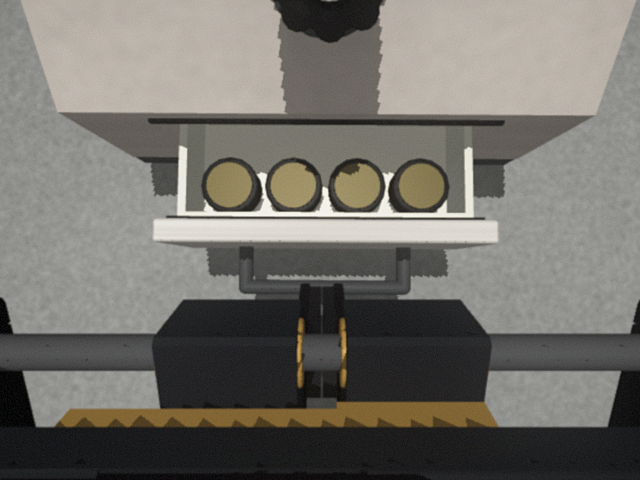

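The wrist view shows the drawer centred: panel's outer top edge at row ~242, columns 153–498, with the fingers over the pull. I'll descend in front of the panel.

Emit:
play_rows --increments '[[[-0.13,0,0.33,0,0,0,-1],[-0.26,0,0.66,0,0,0,-1],[-0.26,0,0.66,0,0,0,-1]]]'

```text
time: 2.85
position: [0.4681, -0.0773, 0.1509]
tool_rot: [-2.986, -0.533, -0.514]
ft_force: [-1.1, 1.0, -0.9]
grip_width: 0.004
grip_force: 0.0
```

```bash
python3 - <<'E'
from h import *
p=np.load("p.npy");R=Rdes(p[2],0,20)
for d in(.02,.02+p[3]+.01):
    tip=T(p,[[-.144-p[3]-.025-.01+d,p[4],.090]])[0];go(tip-R.apply([0,0,.07]),R)
im=ctrl.get_image("wrist");cv2.imwrite("pics/w2.png",im[...,::-1])
E
```

```text
t 2.85 at [ 0.4681 -0.0773  0.1509] F [-1.1  1.  -0.9] tot deg 1.0
[0.224, 0.078, 0.028] [-0.006, 0.005, 0.007]
t 2.85 at [ 0.4681 -0.0773  0.1509] F [-1.1  1.  -0.9] tot deg 1.0
[0.809, 0.086, 0.236] [-0.006, 0.005, 0.007]
```

View pics/w2.png

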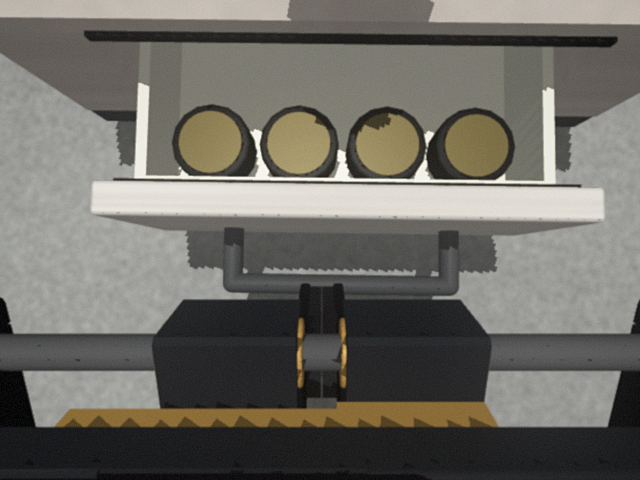

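Nest, panel and pull are centred in the view, and the fingers sit above the bar. I'll push slowly.

Emit:
play_rows --increments '[[[0.07,0.03,0.01,0,0,0,-1],[0.14,0.05,0.02,0,0,0,-1],[0.21,0.08,0.03,0,0,0,-1],[0.28,0.08,0.05,0,0,0,-1],[0.34,0.08,0.07,0,0,0,-1],[0.4,0.08,0.09,0,0,0,-1],[0.46,0.08,0.11,0,0,0,-1],[0.52,0.08,0.13,0,0,0,-1]]]'

```text
time: 3.7
position: [0.5252, -0.07, 0.1613]
tool_rot: [-2.99, -0.526, -0.529]
ft_force: [-0.3, -0.8, 0.1]
grip_width: 0.005
grip_force: 0.6
```

```bash
python3 - <<'E'
from h import *
p=np.load("p.npy");R=Rdes(p[2],0,20)
tip=T(p,[[-.144-.01+.004,p[4],.090]])[0];go(tip-R.apply([0,0,.07]),R)
im=ctrl.get_image("wrist");cv2.imwrite("pics/w3.png",im[...,::-1])
E
```

```text
t 3.7 at [ 0.5252 -0.07    0.1613] F [-0.3 -0.8  0.1] tot deg 0.4
[0.235, -0.045, 0.145] [-0.002, -0.001, 0.005]
```

View pics/w3.png

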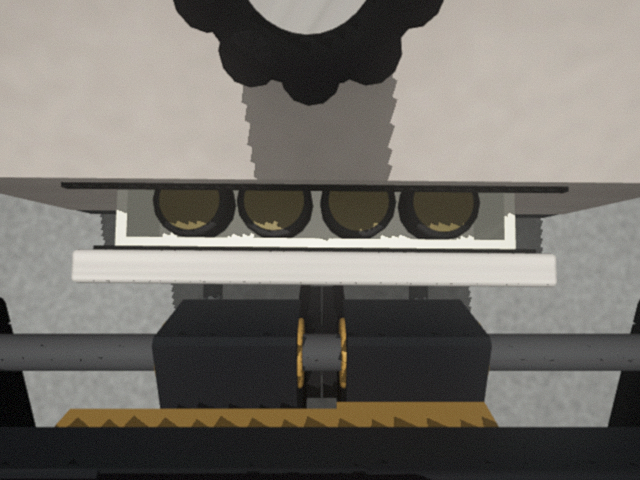

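The drawer is moving in, with about 20 mm left (panel edge at row ~283). Continuing slowly through the detent.

Emit:
play_rows --increments '[[[0.03,0,0.05,0,0,0,-1],[0.07,-0.02,0.07,0,0,0,-1],[0.11,-0.03,0.09,0,0,0,-1],[0.15,-0.04,0.11,0,0,0,-1],[0.18,-0.04,0.12,0,0,0,-1],[0.21,-0.04,0.13,0,0,0,-1],[0.235,-0.04,0.145,0,0,0,-1],[0.235,-0.04,0.145,0,0,0,-1]]]'

```text
time: 4.55
position: [0.5482, -0.0584, 0.1553]
tool_rot: [-2.991, -0.525, -0.527]
ft_force: [-4.4, -5.1, 2.8]
grip_width: 0.005
grip_force: 3.0
```

```bash
python3 - <<'E'
from h import *
p=np.load("p.npy");R=Rdes(p[2],0,20)
tip=T(p,[[-.144-.01+.008,p[4],.090]])[0];go(tip-R.apply([0,0,.07]),R)
im=ctrl.get_image("wrist");cv2.imwrite("pics/w4.png",im[...,::-1])
E
```

```text
t 4.55 at [ 0.5482 -0.0584  0.1553] F [-4.4 -5.1  2.8] tot deg 0.4
[0.053, -0.014, 0.014] [-0.001, 0.0, 0.004]
```

View pics/w4.png

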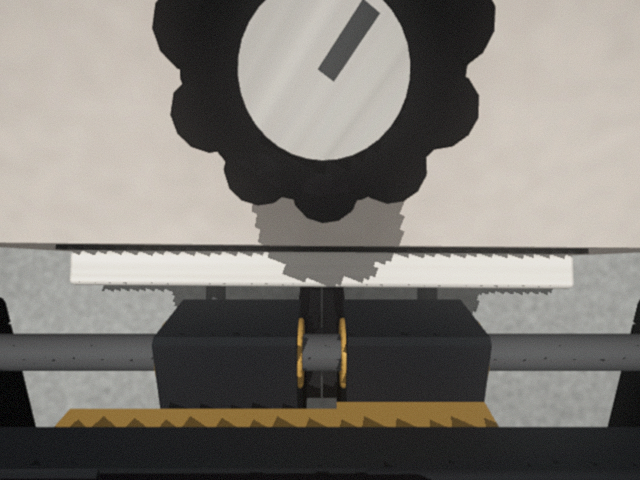

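The panel is now nearly flush with the front (rows 248–287) and the contact force is about 7 N. I'll press a little further to confirm the stop.

Emit:
play_rows --increments '[[[0.025,0,0.008,0,0,0,-1],[0.05,0,0.015,0,0,0,-1],[0.075,0,0.025,0,0,0,-1],[0.075,0,0.025,0,0,0,-1]]]'

```text
time: 5.0
position: [0.55, -0.0582, 0.1548]
tool_rot: [-2.993, -0.523, -0.507]
ft_force: [-32.9, -11.0, 27.3]
grip_width: 0.006
grip_force: 17.6
```

The tip advanced 1.8 mm and the force rose to ~35 N, so the drawer is on its stop. I'll back off, rise, and look at the knob.

Emit:
play_rows --increments '[[[-0.15,0,-0.06,0,0,0,-1],[-0.35,0,-0.2,0,0,0,-1],[-0.3,0,-0.6,0,0,0,0],[-0.1,0,-1,0,0,0,1],[-0.1,0,-1,0,0,0,1]]]'

```text
time: 5.5
position: [0.5193, -0.0691, 0.2541]
tool_rot: [-2.989, -0.528, -0.55]
ft_force: [1.0, -0.6, -0.3]
grip_width: 0.194
grip_force: 0.0
```

```bash
python3 - <<'E'
from h import *
p=np.load("p.npy");R=Rdes(p[2],-.68)
c=np.array([.6217,-.0317,.1975]);go(c-R.apply([0,0,.121]),R,2)
E
```

```text
t 5.5 at [ 0.5193 -0.0691  0.2541] F [ 1.  -0.6 -0.3] tot deg 40.9
[0.261, -0.002, -0.128] [-0.026, 0.076, -0.212]
[0.259, 0.09, -0.095] [-0.026, 0.076, -0.212]
```

Emit:
play_rows --increments '[[[0,0,-0.4,0,0,-0.1,1],[0.25,0,-0.4,-0.02,0.06,-0.2,1],[0.52,0,-0.26,-0.052,0.152,-0.424,1],[0.52,0,-0.26,-0.052,0.152,-0.424,1],[0.52,0,-0.26,-0.052,0.152,-0.424,1],[0.52,0,-0.26,-0.052,0.152,-0.424,1],[0.52,0,-0.26,-0.052,0.152,-0.424,1]]]'

```text
time: 6.2
position: [0.5528, -0.0551, 0.2887]
tool_rot: [2.55, 1.419, 0.887]
ft_force: [1.1, -0.1, 0.4]
grip_width: 0.83
grip_force: 0.0
```

```bash
python3 - <<'E'
from h import *
p=np.load("p.npy");R=Rdes(p[2],-.68)
c=np.array([.6217,-.0317,.1975]);go(c-R.apply([0,0,.121]),R);s=ctrl.get_state();print(np.round(s["joint_positions"],2),s["grip_width"])
np.save("w5.npy",np.r_[s["position"],s["tool_rot"]])
im=ctrl.get_image("wrist");cv2.imwrite("pics/w5.png",im[...,::-1])
E
```

```text
t 6.2 at [ 0.5528 -0.0551  0.2887] F [ 1.1 -0.1  0.4] tot deg 0.9
[0.051, 0.053, -0.046] [-0.008, 0.004, -0.004]
[ 0.06 -0.16  0.14  2.08 -0.42  0.75 -0.11] 0.829834971433385
```

View pics/w5.png

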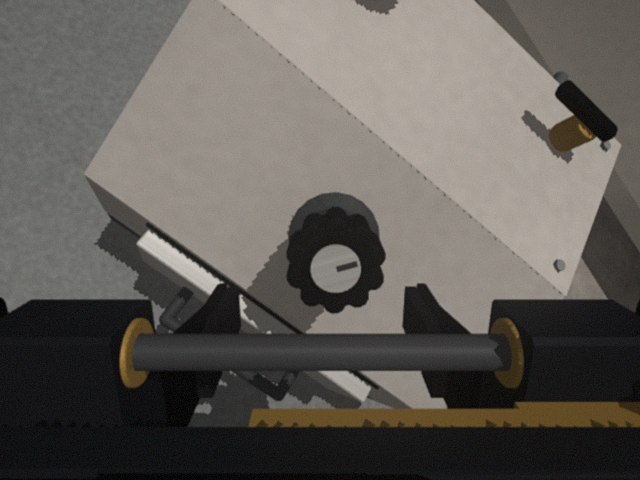

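The wrist view shows the knob cap centred at about (335,268), with its outline spanning columns 287–385, and the open fingers straddling below it. I'll compute the offset from that.

```bash
python3 - <<'E'
from h import *
p=np.load("p.npy");w=np.load("w5.npy");f,c=cam("wrist");M=np.array(c["T_tool_cam"])
d=M[:3,:3]@[(335-c["cx"])/f,(268-c["cy"])/f,1];o=M[:3,3]
R=Rn.from_rotvec(w[3:]);n=Rdes(p[2]).apply([0,0,-1])
D,O=R.apply(d),R.apply(o)+w[:3];K=np.array([.6217,-.0317,.1975])
t=((K+n*.015-O)@n)/(D@n);X=O+D*t-n*.015;print("depth",t,"knob",X,"diff",(Rdes(p[2]).inv().apply(X-K)).round(4))
Rg=Rdes(p[2],-.68);go(X-Rg.apply([0,0,.051]),Rg)
go(K-Rg.apply([0,0,.051]),Rg)
E
```

```text
depth 0.20599494222509007 knob [ 0.62217024 -0.03218962  0.1976958 ] diff [0.0003 0.0006 0.    ]
t 6.25 at [ 0.553  -0.055   0.2891] F [-0.2  0.2  0.3] tot deg 0.9
[0.051, 0.066, 0.655] [-0.008, 0.004, -0.004]
t 6.25 at [ 0.553  -0.055   0.2891] F [-0.2  0.2  0.3] tot deg 0.9
[0.052, 0.059, 0.655] [-0.008, 0.004, -0.004]
```

The wrist fix agrees with the first estimate to under 1 mm. Descending and gripping.

Emit:
play_rows --increments '[[[0.05,0.065,0.1,-0.008,0.004,0,1],[0.05,0.065,0.3,-0.008,0.004,0,1],[0.05,0.065,0.5,-0.008,0.004,0,1],[0.05,0.065,0.65,-0.008,0.004,0,1],[0.05,0.065,0.65,-0.008,0.004,0,1]]]'

```text
time: 6.75
position: [0.5938, -0.0415, 0.2374]
tool_rot: [2.54, 1.415, 0.899]
ft_force: [0.3, 0.6, -0.4]
grip_width: 0.998
grip_force: 0.0
```

Emit:
play_rows --increments '[[[0,0,0,0,0,0,-1],[0,0,0,0,0,0,-1],[0,0,0,0,0,0,-1],[0,0,0,0,0,0,-1],[0,0,0,0,0,0,-1],[0,0,0,0,0,0,-1]]]' --squeeze 40

```text
time: 7.35
position: [0.5937, -0.0427, 0.2401]
tool_rot: [2.537, 1.413, 0.903]
ft_force: [-3.1, -0.1, 2.2]
grip_width: 0.61
grip_force: 40.0
```

```bash
python3 - <<'E'
from h import *
p=np.load("p.npy");Rg=Rdes(p[2],-.68);X=np.array([.6222,-.0322,.1977]);go(X-Rg.apply([0,0,.051]),Rg)
s=ctrl.get_state();print(s["grip_width"]*87,np.round(s["joint_positions"],2))
E
```

```text
t 7.35 at [ 0.5937 -0.0427  0.2401] F [-3.1 -0.1  2.2] tot deg 0.2
[0.006, 0.001, 0.011] [0.0, -0.0, -0.003]
53.062972737324415 [ 0.03 -0.04  0.13  2.08 -0.5   0.61 -0.05]
```

Emit:
play_rows --increments '[[[0,0,0,0,0,0.06,-1],[0,0,0,0,0,0.12,-1],[0,0,0,0,0,0.18,-1],[0,0,0,0,0,0.24,-1],[0,0,0,0,0,0.3,-1],[0,0,0,0,0,0.36,-1],[0,0,0,0,0,0.42,-1],[0,0,0,0,0,0.48,-1]]]'

```text
time: 8.15
position: [0.5936, -0.0423, 0.2401]
tool_rot: [-2.858, -0.376, -0.888]
ft_force: [-4.3, -1.1, 4.2]
grip_width: 0.612
grip_force: 40.0
```

Emit:
play_rows --increments '[[[0,0,0,0,0,0.06,-1],[0,0,0,0,0,0.12,-1],[0,0,0,0,0,0.18,-1],[0,0,0,0,0,0.24,-1],[0,0,0,0,0,0.3,-1],[0,0,0,0,0,0.36,-1],[0,0,0,0,0,0.42,-1],[0,0,0,0,0,0.42,-1]]]'

```text
time: 8.95
position: [0.5934, -0.0423, 0.2405]
tool_rot: [-2.678, 0.541, -0.738]
ft_force: [-8.3, 1.4, 7.6]
grip_width: 0.614
grip_force: 39.8
```

```bash
python3 - <<'E'
from h import *
p=np.load("p.npy");Rg=Rdes(p[2],-.68+.9*np.pi/2);X=np.array([.6222,-.0322,.1977]);go(X-Rg.apply([0,0,.051]),Rg)
s=ctrl.get_state();print(s["grip_width"]*87,np.round(s["joint_positions"],2),"moment on axis",Rg.inv().apply(s["torque"]).round(2))
cv2.imwrite("pics/w6.png",ctrl.get_image("wrist")[...,::-1])
E
```

```text
t 8.95 at [ 0.5934 -0.0423  0.2405] F [-8.3  1.4  7.6] tot deg 0.3
[0.004, -0.003, 0.015] [-0.0, 0.0, -0.004]
53.445099853145095 [ 0.07 -0.04  0.1   2.07 -0.5   0.61 -1.46] moment on axis [-0.7  -1.47  0.07]
```

View pics/w6.png

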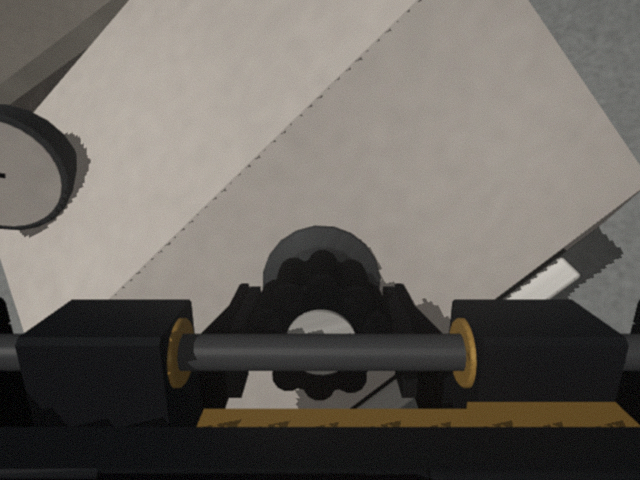

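The knob is still held (53 mm) and the grip has turned 1.41 rad. I'll let go, retreat along the axis and check the pointer.

Emit:
play_rows --increments '[[[0,0,0,0,0,0,0.4],[0,0,0,0,0,0,1],[0,0,0,0,0,0,1],[0,0,0,0,0,0,1],[0,0,-0.2,0,0,0,1],[0,0,-0.5,0,0,0,1],[0,0,-0.8,0,0,0,1],[0,0,-0.8,0,0,0,1]]]'

```text
time: 9.8
position: [0.5513, -0.0597, 0.3096]
tool_rot: [-2.677, 0.541, -0.751]
ft_force: [0.7, -0.6, 1.4]
grip_width: 0.996
grip_force: 0.0
```

```bash
python3 - <<'E'
from h import *
s=ctrl.get_state();np.save("w7.npy",np.r_[s["position"],s["tool_rot"]])
im=ctrl.get_image("wrist");cv2.imwrite("pics/w7.png",im[...,::-1])
E
```

```text
(no output)
```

View pics/w7.png

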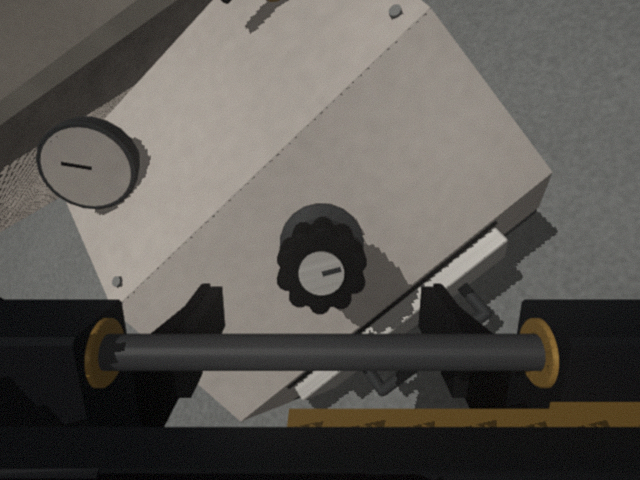

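Pointer angle in the tool-fixed image is the same before (~16°) and after (~15°), so the knob turned about 1.4 rad with the grip, past the 1.15 needed. The drawer panel is flush and the gripper is clear, so I'm handing the job in.

```bash
python3 -c "
from bench import ctrl
print(ctrl.close_job())"
```

```text
the job is handed in; nothing more can be done
None
```

The job is handed in at about 10 s of the 48 s allowed: the drawer was pushed slowly onto its stop and the knob turned about 1.4 rad clockwise, past the 1.15 rad needed for the first click. The arm has let go and is clear, and I did not touch the tray, bin or screwdriver; the hand-in call gave no verdict, and the click itself is inferred from the turn.

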